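# Lay out the gearbox shaft's parts in assembly order

### The job

The stripped gearbox shaft rests on its V-blocks; lay its loose parts out beside it ready for assembly. In one straight row on the bench from the open bearing housing to the closed end cap, and in line with those two, set down the large gear (hub up), the spacer sleeve standing on end and the small gear, in that order, with a gap of about three centimetres from rim to rim everywhere; lay the thrust ring on top of the large gear round its hub, and sit the bearing flat in the recess of the housing. Leave the hammer and the box of bolts where they are.

Things in the scene. Friction and masses are not known exactly. Their poses are not given: they have to be found in the camera images.
- large_gear_mid (a point): Large steel gear lying flat, loose: toothed disc 84 mm across and 20 mm thick with a plain round hub, 32 mm across, standing 22 mm up out of the middle of its top face (42 mm high in all); too wide to grip by the teeth, taken by the hub. 25 mm bore. About 0.7 kg. Point on its axis, half-way up (21 mm above its underside); its z axis is the axis of the part and points up.
- small_gear_mid (a point): Small steel gear lying flat, loose: toothed, 60 mm across, 26 mm high, no hub, 25 mm bore. About 0.4 kg. Point on its axis, half-way up; its z axis is the axis of the part and points up.
- spacer_mid (a point): Spacer sleeve, loose: plain steel tube standing on end, 38 mm across, 45 mm high, 25 mm bore. About 0.2 kg. Point on its axis, half-way up; its z axis is the axis of the part and points up.
- thrust_ring_mid (a point): Thrust ring, loose: thin flat steel ring lying flat, 58 mm across, 42 mm hole, 6 mm thick; it fits with 5 mm of play all round over the large gear's hub and lies on the gear's top face. About 0.06 kg. Point on its axis, half-way up; its z axis is the axis of the part and points up.
- bearing_mid (a point): Ball bearing lying flat, loose: smooth steel, 62 mm across, 17 mm high, balls visible between its two rings, 25 mm bore. About 0.23 kg. Point on its axis, half-way up; its z axis is the axis of the part and points up.
- shaft: Stepped steel shaft 360 mm long, lying on two grey V-blocks 22 to 48 mm high, fixed; its highest point is 59 mm above the bench. Origin on the bench under the middle of the shaft; y runs along the shaft, x level and square to it, z up. The housing and the cap stand at the two ends of the row, which runs parallel to the shaft, 92 mm from its axis on the +x side (the side away from the robot).
- bearing_housing: Cast-iron bearing housing, fixed: square flange 92 mm wide and 12 mm thick, its sides square to the shaft, with a round boss 82 mm across rising to 30 mm above the bench. In the top of the boss is a round recess 69 mm across and 6 mm deep (its floor 24 mm above the bench), seat of the bearing. Origin at the centre of its underside. It stands at one end of the row, left or right, 386 mm from the end cap centre to centre; its rim along the row lies 46 mm from its centre.
- end_cap: Closed round cast-iron end cap, fixed: flange 76 mm across and 9 mm thick with four screw heads, low dome in the middle, 22 mm high in all. Origin at the centre of its underside. It stands at the other end of the row.
- hammer: Hammer lying on the bench beyond the work, to be left alone. About 300 mm long, lying across the far side of the bench.
- bolt_box: Open cardboard box of bolts, 100 x 90 mm and 65 mm high, lid flap raised to about 110 mm, to be left alone. Origin at the centre of its underside.
There are look-alikes about, which are no part of the job. Leave any brown or turquoise look-alike of the part that bears large_gear_mid alone.

How it is judged:
By the outcome, as a careful person would: the job done as asked, in the order asked, and still so for the second after the job is handed in, with the robot touching nothing.
It also fails if it takes over 115 s, if anything falls off the work surface, if the arm or the gripper's body presses on something with over 40 N, if the wrist force passes 120 N, or if a joint passes its speed limit or range.

### The arm

A 6-joint arm with a two-finger parallel gripper is mounted at the origin on the work surface. World frame = base frame: x ahead of the robot, y to its left, z up, the work surface at z = 0. Lengths are in mm, angles in degrees, forces in N, time in s.
With the tool pointing down it reaches from about 350 to 850 mm from the base axis. Payload 8.1 kg.
Tool frame: the origin (TCP) lies midway between the tips of the shut fingers; the grasp point (between the pads) lies 19 mm behind it (hold_point_z is the distance from the TCP to the grasp point, in mm); z points along the fingers, y is the direction in which the jaws open and shut (so a half turn about z gives the same grasp; the last joint's range is limited). The gripper opens to 85 mm and grips with 20 to 120 N. Pads are 22 mm wide; open, the fingers measure 114 mm over their backs; the gripper's body (76 mm by 85 mm) begins 54 mm behind the grasp point. The pads swing forward as they close: fully open they stand 13 mm farther back than shut.
Start: joints at [-68.377, 7.471, 85.268, -0, 87.261, -4.893], TCP at [267.893, -536.879, 231.292] pointing down, gripper open.
Joint ranges: [-169.43, 169.43], [-51.17, 129.36], [1.28, 143.12], [-76.62, 256.62], [0, 156.53], [-152.29, 152.29]. Speed limits (degrees/s): [136.94, 136.94, 159.86, 180, 180, 180].

### API

Orientations are given as [roll, pitch, yaw] about the fixed x, y, z axes, in that order (R = Rz(yaw) Ry(pitch) Rx(roll)).
In Python, from bench import sense, snapshot, camera_params, hand_in, hold_point_z gives the robot as it stands.
- The arm moves only by the tool servo_tool, never from a script. Its argument "motion" is a list of rows, each a list of 7 numbers: the finger opening in mm, from 0 to 85.4, then the shift along the tool's x, y, z in mm, then the turn, a rotation vector about the tool's x, y, z in rad. A call has 1 to 10 rows; each row shifts and turns the pose as measured when the row begins, along the tool's axes as they then stand; what a row does not reach is not made up. A row lasts 1/10 s, in which the tool goes at most 50 mm and 8.59 degrees, less where a joint would pass 70% of its speed; a pose out of reach is approached as far as the arm can. A call with a gripper value outside its range is refused whole. The fingers move at their own pace and stop on an object; "force" is the grip in N (left out, the last holds). Time passes only in rows, so rows that do not move let the fingers close. It gives the time, the measured TCP pose, the force and the opening at its end, in the units of the state.
- sense(): the state, without advancing time (a new reading comes with each control period).
- snapshot(name): name is "scene" or "top" or "wrist"; returns the picture (480x640x3 uint8, blue, green, red); there is no depth.
- camera_params(name): a dict with "fx", "fy", "cx", "cy" (pixels), "R" (3x3) and "t" (3): a world point X has camera coordinates R X + t; the wrist camera has in their place "tool_from_camera" (4x4, takes a point from camera to tool coordinates, whose origin is the TCP and whose axes are the flange's). Camera axes: x right, y down, z forward; pixel columns grow to the right and rows downward; lengths in mm; the calibration is good to about 2 mm. The wrist camera is an equidistant fisheye: a pixel r from the principal point sees the ray r / f radians off the axis. A picture is of the moment at which its call begins: read the wrist's pose just before it. camera_params takes no time and is no camera call.
- hand_in(): hands the job in, once; it reports no verdict.
The state is a dict: "time": time; "joint_pos": joint angles; "qd": joint speeds; "joint_efforts": joint torques, N m; "tool_pos": TCP position; "tcp_rot": TCP orientation; "ft_force": force on the tool from outside, world axes, zero at the start; "wrist_torque": the same for the moment, N m; "finger_gap": finger opening in mm.
Only numpy, scipy, OpenCV 4.12 (cv2) and the standard library are available. Lean on these libraries where they do the work, as an engineer would, in place of code of your own. Each camera call takes 0.05 s, during which the arm holds its last target. There are 200 camera calls.

## Working session

There is one attempt and no reset: what is moved stays moved. The work goes in short steps, Python scripts to look and compute and a tool call to move; the robot and the scene stay as the last step left them, time stands still between calls to the robot, and variables do not carry over. Pictures are saved under pics/ and viewed, about 12 in all and at most 16, crops included, and the job is handed in when it is done.

Besides the shell and the picture viewer there is one more tool, called after "Call:" as name([rows], argument=value, ...), one row to a line, values as JSON. servo_tool: Moves the arm, as the interface text tells. Its arguments: {"type":"object","properties":{"motion":{"type":"array"},"force":{"type":"number"}},"required":["motion"]}

```bash
ls; mkdir -p pics
python3 - <<'E'
from bench import *
import cv2
s=sense(); print(s)
print(hold_point_z if not callable(hold_point_z) else hold_point_z())
for n in ("scene","top","wrist"):
    cv2.imwrite(f"pics/{n}0.png",snapshot(n)); print(n,camera_params(n))
E
```

```text
pics
{'time': 0.0, 'joint_pos': array([-6.83796042e+01,  7.51356943e+00,  8.53310510e+01, -1.30905833e-03,
        8.72611569e+01, -4.89281851e+00]), 'qd': array([ 0.04597243,  0.00066295,  0.0184066 , -0.10322975, -0.04600138,
        0.10853143]), 'joint_efforts': array([-4.23567553e-04, -5.69385481e+01, -5.00561678e+01, -2.22057529e-04,
        1.44871409e-02,  1.40848417e-05]), 'tool_pos': array([ 267.65068483, -536.37018875,  230.24349079]), 'tcp_rot': array([-1.79894497e+02, -7.71928004e-03,  2.65132710e+01]), 'ft_force': array([0.75730352, 1.0250793 , 0.26514051]), 'wrist_torque': array([-0.01775288,  0.04430098, -0.00475795]), 'finger_gap': 85.79740371314841}
18.700000000000003
scene {'fx': 622.9405989457085, 'fy': 622.9405989457085, 'cx': 310.28690525844985, 'cy': 251.67246295471014, 'R': array([[ 0.4178968 ,  0.90844287,  0.00968586],
       [ 0.55050004, -0.24472794, -0.7981591 ],
       [-0.72271154,  0.3388802 , -0.60236886]]), 't': array([-258.44011941, -258.62294863, 1837.2535661 ])}
top {'fx': 465.8325748186704, 'fy': 465.8325748186704, 'cx': 316.4459909652106, 'cy': 237.08559327275728, 'R': array([[-0.02287254, -0.9997184 , -0.00632171],
       [-0.99237853,  0.02346957, -0.12097118],
       [ 0.12108549,  0.00350661, -0.99263589]]), 't': array([  38.54786228,  596.03702221, 1356.57469363])}
wrist {'fx': 371.64829954431775, 'fy': 371.64829954431775, 'cx': 321.95878541848384, 'cy': 238.56152985981967, 'tool_from_camera': array([[-3.62167368e-04, -9.47798440e-01, -3.18869858e-01,
         8.12345804e+01],
       [ 9.99999925e-01, -3.87491413e-04,  1.59827456e-05,
        -3.48070331e-01],
       [-1.38707753e-04, -3.18869828e-01,  9.47798509e-01,
        -1.43393237e+02],
       [ 0.00000000e+00,  0.00000000e+00,  0.00000000e+00,
         1.00000000e+00]])}
```

View pics/top0.png

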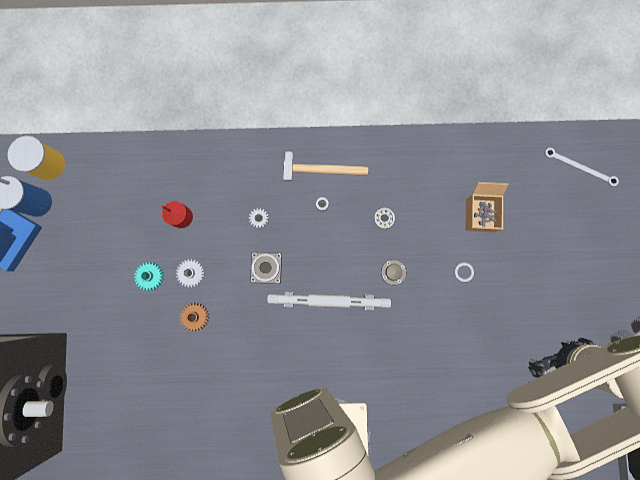

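View pics/scene0.png

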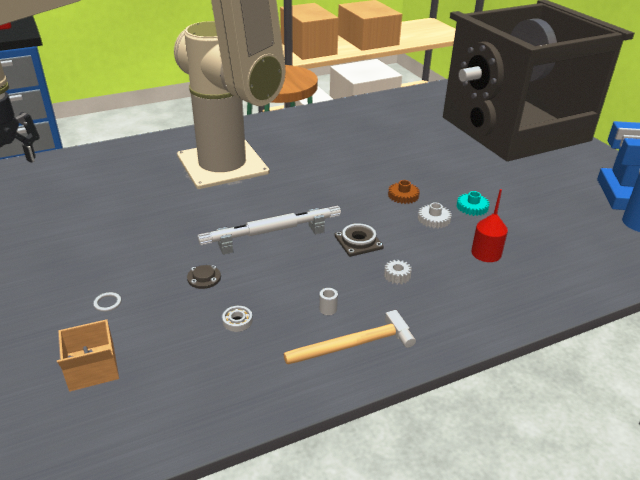

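The top view shows three candidates for the large gear: steel at (190,272), turquoise at (148,276) and brown at (194,317). The plain steel one fits the description. The housing is at (266,267), to the left (+y), and the cap is at (394,272). The other parts are the small gear (259,218), spacer (322,204), bearing (385,218) and ring (465,272). Next I'll measure and enlarge the gear.

```bash
cat > h.py <<'E'
import numpy as np, cv2
from bench import *
from scipy.spatial.transform import Rotation as Ro
def ray(n,uv,st=None):
    c=camera_params(n); x,y=(uv[0]-c['cx'])/c['fx'],(uv[1]-c['cy'])/c['fy']
    if n=='wrist':
        r=np.hypot(x,y); k=np.sin(r)/r if r>1e-9 else 1
        d=np.array([x*k,y*k,np.cos(r)]); T=c['tool_from_camera']
        R=Ro.from_euler('xyz',st['tcp_rot'],degrees=True).as_matrix()
        return R@T[:3,3]+st['tool_pos'],R@T[:3,:3]@d
    R=np.array(c['R']); return -R.T@c['t'],R.T@np.array([x,y,1])
def plane(n,uv,z,st=None):
    o,d=ray(n,uv,st); return o+d*(z-o[2])/d[2]
def tri(*rays):
    A=np.zeros((3,3));b=np.zeros(3)
    for o,d in rays:
        d=d/np.linalg.norm(d);P=np.eye(3)-np.outer(d,d);A+=P;b+=P@o
    p=np.linalg.solve(A,b)
    return p,max(np.linalg.norm(np.cross(p-o,d/np.linalg.norm(d))) for o,d in rays)
def blob(img,uv,mask=None,r=45):
    """outline (convex hull of the bright grey blob(s)) nearest uv -> hull centre by ellipse fit"""
    if mask is None:
        h=cv2.cvtColor(img,cv2.COLOR_BGR2HSV); mask=((h[...,2]>125)&(h[...,1]<50)).astype(np.uint8)
    n,l,s,c=cv2.connectedComponentsWithStats(cv2.morphologyEx(mask,cv2.MORPH_CLOSE,np.ones((3,3),np.uint8)))
    i=min((j for j in range(1,n) if s[j,4]>25),key=lambda j:np.hypot(*(s[j,:2]+s[j,2:4]/2-uv)))
    cs,_=cv2.findContours((l==i).astype(np.uint8),cv2.RETR_EXTERNAL,cv2.CHAIN_APPROX_NONE)
    return cv2.convexHull(max(cs,key=cv2.contourArea)),s[i]
E
python3 - <<'E'
from h import *
t=cv2.imread('pics/top0.png');s=cv2.imread('pics/scene0.png')
P=dict(large=((190,272),(435,214)),small=((259,218),(398,271)),spacer=((322,204),(328,301)),ring=((465,272),(107,301)),bearing=((385,218),(237,318)),housing=((266,267),(359,238)),cap=((394,272),(204,275)))
for k,(a,b) in P.items():
    q=[]
    for im,uv in ((t,a),(s,b)):
        hl,st=blob(im,uv); q.append(st[:2]+st[2:4]/2-.5); print(k,st,q[-1].round(1))
    p,e=tri(ray('top',q[0]),ray('scene',q[1])); print('  tri',p.round(1),'err',round(e,1),'top@z0',plane('top',a,10).round(0))
# shaft direction
for uv in ((270,299),(389,303)): print('shaft end',plane('top',uv,48).round(1))
cv2.imwrite('pics/c1.png',np.hstack([cv2.resize(t[230:350,110:310],None,fx=2,fy=2,interpolation=2),cv2.resize(s[160:280,340:540],None,fx=2,fy=2,interpolation=2)]))
E
```

```text
large [     0      0    640    480 277244] [319.5 239.5]
large [418 202  34  26 660] [434.5 214.5]
  tri [648.8 121.6 193. ] err 130.7 top@z0 [503. 410.  10.]
small [     0      0    640    480 277244] [319.5 239.5]
small [384 259  28  25 533] [397.5 271. ]
  tri [640.9  96.1  40.4] err 95.6 top@z0 [663. 199.  10.]
spacer [     0      0    640    480 277244] [319.5 239.5]
spacer [319 287  19  28 399] [328.  300.5]
  tri [607.7  31.4 -56.8] err 17.6 top@z0 [702.   5.  10.]
ring [476 202  20  25 240] [485.5 214. ]
ring [ 93 292  28  19 259] [106.5 301. ]
  tri [ 640.  -435.5  139.3] err 10.8 top@z0 [ 483. -420.   10.]
bearing [     0      0    640    480 277244] [319.5 239.5]
bearing [221 305  32  27 581] [236.5 318. ]
  tri [580.  -71.1 -79.7] err 89.4 top@z0 [ 654. -186.   10.]
housing [     0      0    640    480 277244] [319.5 239.5]
housing [336 223  41  22 298] [356.  233.5]
  tri [602.9  59.8 122.7] err 49.8 top@z0 [512. 179.  10.]
cap [     0      0    640    480 277244] [319.5 239.5]
cap [222 241  11   6  36] [227.  243.5]
  tri [557.  -71.  117.2] err 89.9 top@z0 [ 488. -207.   10.]
shaft end [416.5 164.4  48. ]
shaft end [ 397.1 -182.1   48. ]
```

View pics/c1.png

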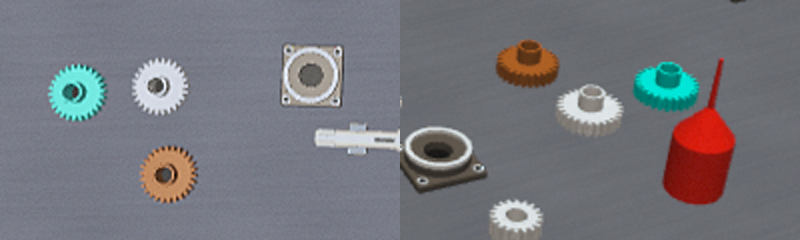

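The crop confirms it: the steel gear, hub up, is at top (190,272) and scene (435,214). The brown and turquoise ones are the look-alikes. The top-view threshold was too low, so I'll redo it.

Run:
```python
from h import *
t=cv2.imread('pics/top0.png');s=cv2.imread('pics/scene0.png')
g=cv2.cvtColor(t,cv2.COLOR_BGR2HSV); mt=((g[...,2]>165)&(g[...,1]<60)).astype(np.uint8)
P=dict(large=((190,272),(435,214)),small=((259,218),(398,271)),spacer=((322,204),(328,301)),ring=((465,272),(107,301)),bearing=((385,218),(237,318)),housing=((266,267),(359,238)),cap=((394,272),(204,275)))
for k,(a,b) in P.items():
    q=[]
    for im,uv,m in ((t,a,mt),(s,b,None)):
        hl,st=blob(im,uv,m); q.append(st[:2]+st[2:4]/2-.5); print(k,st)
    p,e=tri(ray('top',q[0]),ray('scene',q[1])); print('  tri',p.round(1),'err',round(e,1),'top@z20',plane('top',q[0],20).round(0))
```

```text
large [176 259  28  29 554]
large [418 202  34  26 660]
  tri [498.9 408.6  15.1] err 1.1 top@z20 [499. 408.  20.]
small [249 208  20  20 246]
small [384 259  28  25 533]
  tri [662.8 198.9  17.3] err 1.3 top@z20 [663. 200.  20.]
spacer [316 197  13  13  84]
spacer [319 287  19  28 399]
  tri [700.8   4.3  29. ] err 1.3 top@z20 [703.   5.  20.]
ring [455 262  19  20 153]
ring [ 93 292  28  19 259]
  tri [ 484.9 -420.     6. ] err 1.3 top@z20 [ 485. -414.   20.]
bearing [375 208  20  20 279]
bearing [221 305  32  27 581]
  tri [ 654.9 -185.    11.8] err 0.5 top@z20 [ 654. -183.   20.]
housing [251 253  30  30 632]
housing [336 223  41  22 298]
  tri [508.5 175.9  28.4] err 3.2 top@z20 [510. 180.  20.]
cap [382 261  24  24 269]
cap [222 241  11   6  36]
  tri [ 491.7 -170.    92.1] err 23.3 top@z20 [ 487. -203.   20.]
```

```bash
cat >> h.py <<'E'
def plan(xyz,yaw,gap,vmax=45,st=None):
    st=st or sense(); R0=Ro.from_euler('xyz',st['tcp_rot'],degrees=True); R1=Ro.from_euler('xyz',[180,0,yaw],degrees=True)
    w=(R0.inv()*R1).as_rotvec(); d=np.array(xyz,float)-st['tool_pos']
    n=int(max(np.ceil(np.linalg.norm(d)/vmax),np.ceil(np.linalg.norm(w)/.145),1)); rows=[]
    for i in range(n):
        R=R0*Ro.from_rotvec(w*i/n); rows.append([gap]+[round(float(v),1) for v in R.inv().apply(d/n)]+[round(float(v),3) for v in w/n])
    print('at',st['tool_pos'].round(1),st['tcp_rot'].round(1),'t',round(st['time'],2),'n',n)
    if n>3 and np.linalg.norm(w)<.02: print(rows[0],'x',n)
    else: print(rows)
E
python3 -c "
from h import *
plan((430,-60,230),87,85)"
```

```text
at [ 267.7 -536.4  230.4] [-179.9   -0.    26.5] t 0.15 n 12
[[85, 29.8, -29.5, 0.1, -0.0, -0.0, -0.088], [85, 32.3, -26.8, 0.1, -0.0, -0.0, -0.088], [85, 34.5, -23.8, 0.1, -0.0, -0.0, -0.088], [85, 36.5, -20.7, 0.1, -0.0, -0.0, -0.088], [85, 38.2, -17.4, 0.1, -0.0, -0.0, -0.088], [85, 39.5, -14.0, 0.1, -0.0, -0.0, -0.088], [85, 40.6, -10.5, 0.1, -0.0, -0.0, -0.088], [85, 41.4, -6.8, 0.1, -0.0, -0.0, -0.088], [85, 41.8, -3.2, 0.0, -0.0, -0.0, -0.088], [85, 41.9, 0.5, 0.0, -0.0, -0.0, -0.088], [85, 41.7, 4.2, 0.0, -0.0, -0.0, -0.088], [85, 41.2, 7.8, 0.0, -0.0, -0.0, -0.088]]
```

Call:
servo_tool([
  [85,30,-29.5,0,0,0,-0.088],
  [85,32,-27,0,0,0,-0.088],
  [85,34.5,-24,0,0,0,-0.088],
  [85,36.5,-20.5,0,0,0,-0.088],
  [85,38,-17.5,0,0,0,-0.088],
  [85,39.5,-14,0,0,0,-0.088],
  [85,40.5,-10.5,0,0,0,-0.088],
  [85,41.5,-7,0,0,0,-0.088],
  [85,42,-3,0,0,0,-0.088],
  [85,42,0.5,0,0,0,-0.088],
])

```text
time: 1.15
tool_pos: [398.0, -126.0, 226.7]
tcp_rot: [-179.7, -0.3, 78.3]
ft_force: [1.9, 0.3, -0.2]
finger_gap: 85.0
```

```bash
python3 -c "
from h import *
plan((450,-30,230),87,85)"
```

```text
at [ 398.  -126.   226.7] [-179.7   -0.3   78.3] t 1.15 n 3
[[85, 34.9, 10.5, -1.0, -0.001, -0.002, -0.05], [85, 34.3, 12.3, -1.0, -0.001, -0.002, -0.05], [85, 33.6, 14.0, -1.1, -0.001, -0.002, -0.05]]
```

Call:
servo_tool([
  [85,35,10,-1,-0.001,-0.002,-0.05],
  [85,34,12,-1,-0.001,-0.002,-0.05],
  [85,33,14,-1,-0.001,-0.002,-0.05],
  [85,0,0,0,0,0,0],
])

```text
time: 1.55
tool_pos: [450.2, -21.3, 229.7]
tcp_rot: [-180.0, -0.0, 87.8]
ft_force: [-0.9, -0.2, -0.0]
finger_gap: 84.9
```

Run:
```python
from h import *
import pickle
st=sense(); im=snapshot('wrist'); cv2.imwrite('pics/w1.png',im); pickle.dump(st,open('w1.pkl','wb'))
plan((499,408,150),87,60)
plan((499,330,190),87,60)
```

```text
at [449.5 -22.8 229.6] [-179.9    0.    87.7] t 1.6 n 10
[60, 43.2, 3.2, 7.9, -0.0, 0.0, 0.001] x 10
at [449.5 -22.8 229.6] [-179.9    0.    87.7] t 1.6 n 8
[60, 44.3, 4.4, 4.9, -0.0, 0.0, 0.002] x 8
```

View pics/w1.png

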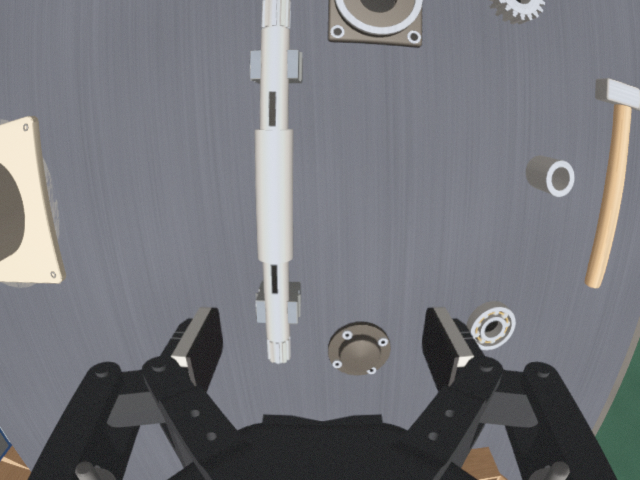

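The wrist view shows the cap at (359,350), its screws at (347,336), (383,342), (337,365) and (371,371), and the housing corner at the top (375,10). The bearing is at (493,328) and the spacer at (560,179). Now on to the gear.

Call:
servo_tool([
  [60,43,3,8,0,0,0.001],
  [60,43,3,8,0,0,0.001],
  [60,43,3,8,0,0,0.001],
  [60,43,3,8,0,0,0.001],
  [60,43,3,8,0,0,0.001],
  [60,43,3,8,0,0,0.001],
  [60,43,3,8,0,0,0.001],
  [60,43,3,8,0,0,0.001],
  [60,40,3,8,0,0,0.001],
  [60,0,0,0,0,0,0.001],
])

```text
time: 2.6
tool_pos: [499.6, 359.5, 150.8]
tcp_rot: [-179.9, 0.5, 85.8]
ft_force: [-0.5, -0.6, 0.2]
finger_gap: 59.9
```

```bash
cat >> h.py <<'E'
import pickle
def look(tag,view=False):
    st=sense(); im=snapshot('wrist'); cv2.imwrite(f'pics/{tag}.png',im); pickle.dump(st,open(f'{tag}.pkl','wb')); return st,im
E
python3 - <<'E'
from h import *
st=pickle.load(open('w1.pkl','rb'))
p=[plane('wrist',u,10,st) for u in ((347,336),(383,342),(337,365),(371,371))]
print('cap',np.mean(p,0).round(1),[q.round(0)[:2] for q in p])
for u,z in (((279,355),48),((275,2),48)): print('shaft pt',plane('wrist',u,z,st).round(1))
print('hous corner screws',[plane('wrist',u,13,st).round(1) for u in ((337,32),(414,36))])
st,im=look('w2'); plan((499,408,100),87,60)
E
```

```text
cap [ 487.1 -209.    10. ] [array([ 472., -182.]), array([ 515., -193.]), array([ 460., -224.]), array([ 502., -237.])]
shaft pt [ 396.8 -179.    48. ]
shaft pt [416.1 168.2  48. ]
hous corner screws [array([470., 145.,  13.]), array([544.4, 142. ,  13. ])]
at [499.9 357.5 151.5] [-180.     0.5   85.8] t 2.65 n 2
[[60, 25.4, -2.3, 25.5, -0.0, 0.005, -0.011], [60, 25.3, -2.0, 25.6, -0.0, 0.005, -0.011]]
```

View pics/w2.png

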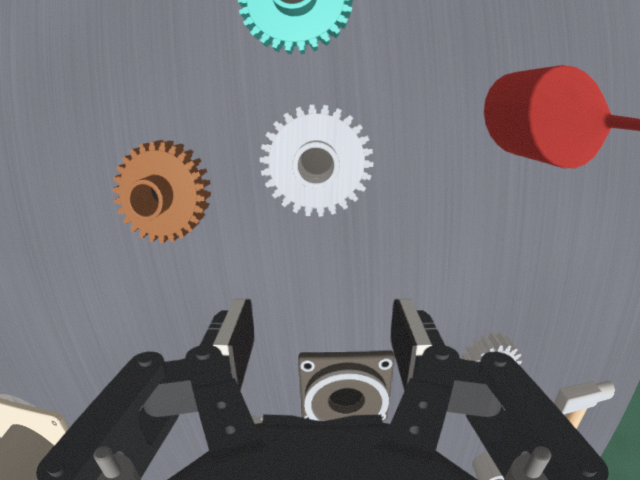

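The wrist view shows the steel gear disc at (317,160) with its hub bore at (316,165), and the housing boss at (346,397).

Run:
```python
from h import *
st=pickle.load(open('w2.pkl','rb'))
print('gear disc',plane('wrist',(317,160),20,st).round(1),'hub',plane('wrist',(316,164),42,st).round(1))
print('tri',tri(ray('wrist',(317,160),st),ray('top',(189.5,273)),ray('scene',(434.5,214.5))))
print('housing boss',plane('wrist',(346.5,399),30,st).round(1),'screws',[plane('wrist',u,13,st).round(1) for u in ((307,366),(385,364))])
plan((497,408,60),87,60)
```

```text
gear disc [498.6 409.4  20. ] hub [498.2 409.3  42. ]
tri (array([498.68676028, 408.70919646,  14.93828601]), np.float64(1.1745833289847245))
housing boss [509.5 188.3  30. ] screws [array([474., 219.,  13.]), array([548.3, 214.7,  13. ])]
at [499.9 357.5 151.5] [-180.     0.5   85.8] t 2.65 n 3
[[60, 17.0, -2.2, 30.3, -0.0, 0.003, -0.007], [60, 16.9, -2.1, 30.4, -0.0, 0.003, -0.007], [60, 16.8, -2.0, 30.5, -0.0, 0.003, -0.007]]
```

Call:
servo_tool([
  [50,17,-2,29,0,0.003,-0.007],
  [50,17,-2,29,0,0.003,-0.007],
  [50,17,-2,29,0,0.003,-0.007],
  [50,0,0,0,0,0,0],
])

```text
time: 3.05
tool_pos: [501.6, 402.9, 64.1]
tcp_rot: [179.8, 0.1, 86.6]
ft_force: [-0.8, -0.5, -0.1]
finger_gap: 49.8
```

Run:
```python
from h import *
st,im=look('w3'); plan((498.5,409.3,23),87,50)
```

```text
at [503.2 402.7  66.7] [179.7  -0.   86.6] t 3.1 n 1
[[50, 6.3, -5.3, 43.7, 0.006, -0.0, -0.007]]
```

View pics/w3.png

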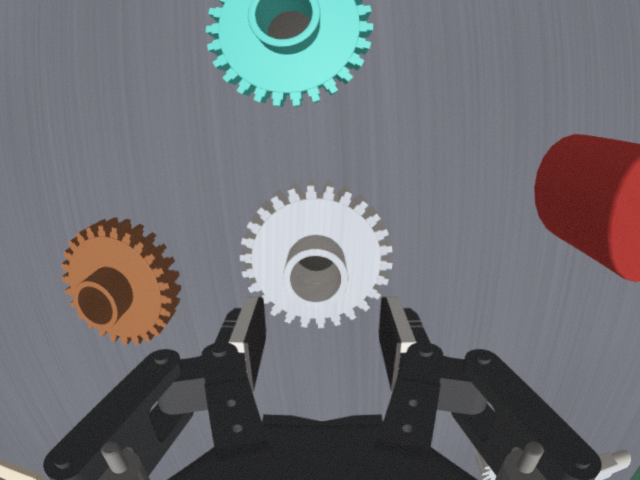

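The hub top is at (316,276), centred between the jaws to within a few mm, which agrees with the plan.

Call:
servo_tool([
  [50,6,-5,22,0.005,0,-0.006],
  [50,0,0,15,0,0,0],
  [50,0,0,0,0,0,0],
])

```text
time: 3.4
tool_pos: [503.7, 405.9, 34.7]
tcp_rot: [179.6, -0.2, 86.7]
ft_force: [-0.2, -0.3, 0.1]
finger_gap: 50.2
```

Run:
```python
from h import *
st,im=look('w4'); print(plane('wrist',(316,276),42,pickle.load(open('w3.pkl','rb'))).round(1));plan((498.5,409.3,23),87,50)
```

```text
[498.3 410.   42. ]
at [504.1 406.3  35.8] [179.5  -0.2  86.7] t 3.45 n 1
[[50, 2.6, -5.9, 12.8, 0.008, -0.004, -0.006]]
```

Call:
servo_tool([
  [50,2.5,-6,12,0.005,0,-0.004],
  [50,1,-3,3,0.003,0,0],
  [50,0,-2,1,0,0,0],
])

```text
time: 3.75
tool_pos: [495.8, 410.8, 22.8]
tcp_rot: [179.8, -0.4, 86.8]
ft_force: [0.3, -0.2, -0.3]
finger_gap: 49.9
```

Run:
```python
from h import *
plan((498.5,409.3,23),87,50);plan((498.5,409.3,23),87,50)
```

```text
at [495.8 410.8  22.8] [179.8  -0.4  86.8] t 3.75 n 1
[[50, -1.3, 2.8, -0.2, 0.004, -0.007, -0.004]]
at [495.8 410.8  22.8] [179.8  -0.4  86.8] t 3.75 n 1
[[50, -1.3, 2.8, -0.2, 0.004, -0.007, -0.004]]
```

Call:
servo_tool([
  [25,-1,2,0,0.003,-0.005,-0.003],
  [25,0,0,0,0,0,0],
  [25,0,0,0,0,0,0],
  [25,0,0,0,0,0,0],
  [25,0,0,0,0,0,0],
], force=90)

```text
time: 4.25
tool_pos: [497.7, 409.8, 23.6]
tcp_rot: [179.9, -0.1, 87.0]
ft_force: [-0.1, -0.8, 1.0]
finger_gap: 28.9
```

Run:
```python
from h import *
plan((502,62,110),87,25)
```

```text
at [497.7 409.8  23.6] [ 1.799e+02 -1.000e-01  8.700e+01] t 4.25 n 8
[25, -43.4, 2.8, -10.8, 0.0, -0.0, 0.0] x 8
```

Call:
servo_tool([
  [15,0,0,0,0,0,0],
  [15,0,0,-10,0,0,0],
  [15,0,0,-20,0,0,0],
  [15,0,0,-20,0,0,0],
  [15,0,0,0,0,0,0],
])

```text
time: 4.75
tool_pos: [494.3, 407.7, 71.3]
tcp_rot: [-179.6, 0.2, 87.0]
ft_force: [0.7, -0.1, -5.4]
finger_gap: 28.9
```

Run:
```python
from h import *
st,im=look('w5'); print(st['ft_force']); plan((502,62,110),87,15)
```

```text
[ 0.6945693  -0.06429377 -5.42779207]
at [493.4 407.   69.4] [-179.5    0.3   87. ] t 4.8 n 8
[15, -43.0, 3.3, -4.8, -0.001, 0.001, 0.0] x 8
```

View pics/w5.png

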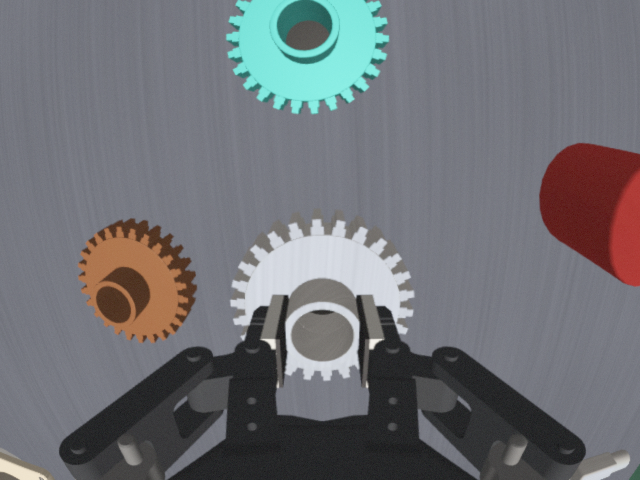

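The gear is held, with its bore at (322,333). Carrying it over.

Call:
servo_tool([
  [15,-43,3.5,-5,0,0,0],
  [15,-43,3.5,-5,0,0,0],
  [15,-43,3.5,-5,0,0,0],
  [15,-43,3.5,-5,0,0,0],
  [15,-43,3.5,-5,0,0,0],
  [15,-43,3.5,-5,0,0,0],
  [15,-43,3.5,-5,0,0,0],
  [15,-30,3,-4,0,0,0],
  [15,0,0,0,0,0,0],
])

```text
time: 5.7
tool_pos: [495.1, 62.4, 97.0]
tcp_rot: [-178.5, 0.7, 87.3]
ft_force: [0.8, 1.0, -7.2]
finger_gap: 29.3
```

Run:
```python
from h import *
s5=pickle.load(open('w5.pkl','rb')); p=plane('wrist',(322,333),s5['tool_pos'][2]+18.4,s5); print('gear-tcp world',p-s5['tool_pos'])
st,im=look('w6'); plan((502,62,60),87,15)
```

```text
gear-tcp world [-0.74609716  0.39901986 18.4       ]
at [494.5  64.   96.4] [-178.5    0.6   87.3] t 5.75 n 1
[[15, -1.2, 8.5, 36.2, -0.027, 0.011, 0.006]]
```

View pics/w6.png

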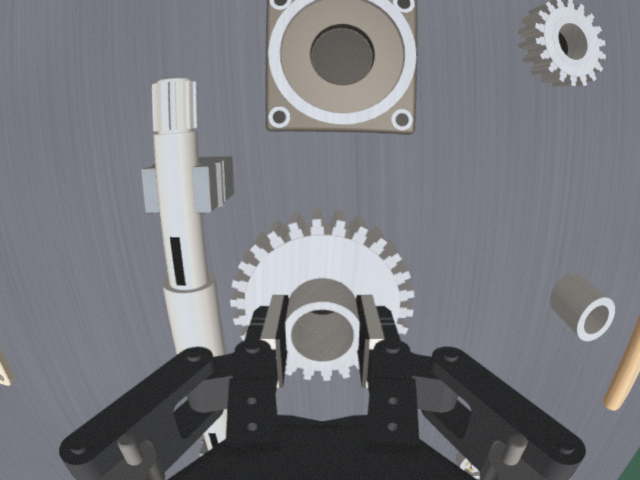

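Visible here: housing boss centre about (342,60), screws at (280,117) and (402,119), near flange edge at row 132. The small gear top is at (573,41) and the spacer top at (597,318).

Run:
```python
from h import *
st=pickle.load(open('w6.pkl','rb'))
print('boss',plane('wrist',(342,60),30,st).round(1),'L/R/near boss rim',[plane('wrist',u,30,st).round(1) for u in ((268,58),(416,58),(343,125))])
print('edge',[plane('wrist',u,12,st).round(1) for u in ((267,131),(414,132.5))],'screws',[plane('wrist',u,13,st).round(1) for u in ((280,117),(402,119))])
print('small',plane('wrist',(573,41),26,st).round(1),'spacer',plane('wrist',(597,318),45,st).round(1))
plan((503,61,60),87,15)
```

```text
boss [508.8 176.   30. ] L/R/near boss rim [array([468.1, 179.8,  30. ]), array([550.2, 177. ,  30. ]), array([507.8, 139.1,  30. ])]
edge [array([461.9, 137.5,  12. ]), array([551.8, 133.2,  12. ])] screws [array([470.6, 145.5,  13. ]), array([544.2, 141.6,  13. ])]
small [660.7 199.9  26. ] spacer [696.6   7.2  45. ]
at [494.5  64.   96.4] [-178.5    0.6   87.3] t 5.75 n 1
[[15, -2.2, 9.6, 36.2, -0.027, 0.011, 0.006]]
```

Call:
servo_tool([
  [15,-2,9,35,-0.025,0.01,0.003],
  [15,0,1,12,0,0,0],
  [15,0,0,0,0,0,0],
])

```text
time: 6.05
tool_pos: [502.6, 62.9, 46.6]
tcp_rot: [-179.8, -0.0, 87.1]
ft_force: [0.1, 1.1, -6.1]
finger_gap: 28.9
```

Run:
```python
from h import *
plan((503.5,62,24),87,15)
```

```text
at [502.6  62.9  46.6] [-179.8   -0.    87.1] t 6.05 n 1
[[15, -0.9, 1.0, 22.6, -0.003, -0.001, 0.002]]
```

Call:
servo_tool([
  [15,-1,1,14,-0.003,0,0],
  [15,0,0,5,0,0,0],
  [15,0,0,0,0,0,0],
  [15,0,0,0,0,0,0],
])

```text
time: 6.45
tool_pos: [503.1, 65.0, 28.5]
tcp_rot: [-179.8, -0.1, 87.3]
ft_force: [0.5, 0.3, -7.6]
finger_gap: 29.3
```

Run:
```python
from h import *
plan((503.5,62,23.6),87,15);print(sense()['ft_force'])
```

```text
at [503.1  65.   28.5] [-1.798e+02 -1.000e-01  8.730e+01] t 6.45 n 1
[[15, -3.0, 0.6, 4.9, -0.003, -0.001, 0.006]]
[ 0.45844415  0.27144458 -7.58030284]
```

Call:
servo_tool([
  [15,-3,0.5,3,-0.003,0,0.003],
  [15,-1,0,1.5,0,0,0.003],
  [15,0,0,1,0,0,0],
  [15,0,0,0.5,0,0,0],
])

```text
time: 6.85
tool_pos: [505.3, 61.1, 24.6]
tcp_rot: [179.8, -0.1, 87.0]
ft_force: [0.2, 0.4, -6.6]
finger_gap: 28.9
```

Run:
```python
from h import *
plan((503.5,62,23.6),87,15);print(sense()['ft_force'])
```

```text
at [505.3  61.1  24.6] [ 1.798e+02 -1.000e-01  8.700e+01] t 6.85 n 1
[[15, 0.8, -1.8, 1.0, 0.004, -0.001, -0.0]]
[ 0.16100941  0.42803596 -6.55354665]
```

Release while correcting, then rise. Next is the spacer at (698,6).

Call:
servo_tool([
  [15,1,-2,1,0.003,0,0],
  [15,0,0,0.8,0,0,0],
  [15,0,0,0.5,0,0,0],
])

```text
time: 7.15
tool_pos: [503.6, 62.2, 23.6]
tcp_rot: [179.9, -0.1, 87.0]
ft_force: [-4.0, -0.5, 1.8]
finger_gap: 29.0
```

Run:
```python
from h import *
plan((503.5,62,23.6),87,15);print(sense()['ft_force'])
```

```text
at [503.6  62.2  23.6] [ 1.799e+02 -1.000e-01  8.700e+01] t 7.15 n 1
[[15, -0.2, -0.1, -0.0, 0.001, -0.001, -0.0]]
[-3.97452079 -0.5132946   1.82067625]
```

Call:
servo_tool([
  [55,0,0,0,0,0,0],
  [55,0,0,0,0,0,0],
  [55,0,0,0,0,0,0],
  [60,0,0,-25,0,0,0],
  [60,0,0,-35,0,0,0],
  [60,-12,45,-5,0,0,0],
  [60,-12,45,-5,0,0,0],
  [60,-12,45,-5,0,0,0],
  [60,-12,40,-5,0,0,0],
  [60,0,0,0,0,0,0],
])

```text
time: 8.15
tool_pos: [684.7, 3.3, 113.1]
tcp_rot: [179.1, -0.1, 87.1]
ft_force: [-0.2, 0.3, -0.8]
finger_gap: 59.8
```

Run:
```python
from h import *
st,im=look('w7'); plan((699,5,75),87,60)
```

```text
at [682.8   4.2 112.8] [ 1.792e+02 -1.000e-01  8.710e+01] t 8.2 n 1
[[60, 1.5, 15.6, 38.0, 0.014, -0.002, 0.002]]
```

View pics/w7.png

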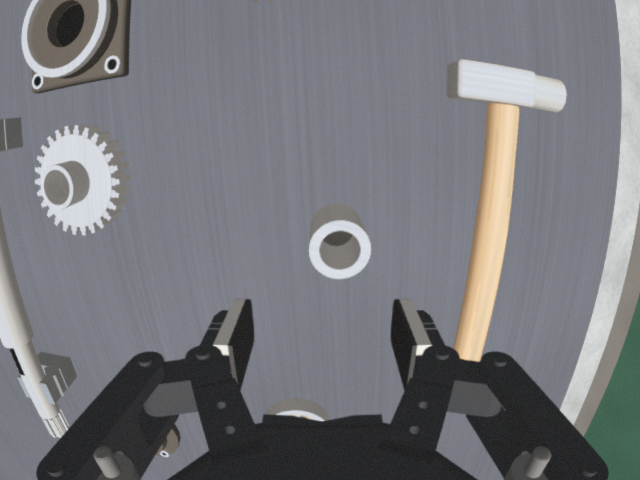

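The spacer top is at (340,248). The hammer handle runs close by on the right, from (490,105) to (458,350).

Run:
```python
from h import *
st=pickle.load(open('w7.pkl','rb'))
p=plane('wrist',(340,248),45,st);print('spacer',p.round(1),'hammer edge',[plane('wrist',u,25,st).round(1) for u in ((478,245),(458,350))])
print('tri',tri(ray('wrist',(340,248),st),ray('wrist',(597,318),pickle.load(open('w6.pkl','rb')))))
print('gear disc',plane('wrist',(77,180),20,st),'hub',plane('wrist',(58,186),42,st))
plan((p[0],p[1],75),87,60)
```

```text
spacer [696.1   7.5  45. ] hammer edge [array([795.5,  -3.6,  25. ]), array([789.7, -93. ,  25. ])]
tri (array([696.00140867,   7.72908325,  45.71798918]), np.float64(0.050266449652072574))
gear disc [506.35860927  61.74718149  20.        ] hub [504.50982864  61.88255999  42.        ]
at [682.8   4.2 112.8] [ 1.792e+02 -1.000e-01  8.710e+01] t 8.2 n 1
[[60, 3.9, 12.6, 38.0, 0.014, -0.002, 0.002]]
```

Call:
servo_tool([
  [60,4,12.5,30,0.013,0,0],
  [60,0,1,5,0,0,0],
  [60,0,0,0,0,0,0],
])

```text
time: 8.5
tool_pos: [696.5, 8.3, 77.4]
tcp_rot: [180.0, -0.1, 87.1]
ft_force: [0.3, -0.2, -0.3]
finger_gap: 59.9
```

Run:
```python
from h import *
plan((696,7.6,8),87,60)
```

```text
at [696.5   8.3  77.4] [ 1.80e+02 -1.00e-01  8.71e+01] t 8.5 n 2
[[60, -0.4, -0.2, 34.7, 0.0, -0.001, 0.001], [60, -0.4, -0.2, 34.7, 0.0, -0.001, 0.001]]
```

Call:
servo_tool([
  [60,-0.5,0,32,0,0,0],
  [60,-0.5,0,30,0,0,0],
  [60,0,0,4,0,0,0],
  [60,0,0,0,0,0,0],
])

```text
time: 8.9
tool_pos: [697.1, 8.6, 17.7]
tcp_rot: [179.5, -0.1, 87.2]
ft_force: [0.1, -0.5, -0.2]
finger_gap: 60.1
```

Run:
```python
from h import *
plan((696,7.6,8),87,60)
```

```text
at [697.1   8.6  17.7] [ 1.795e+02 -1.000e-01  8.720e+01] t 8.9 n 1
[[60, -1.1, -1.1, 9.7, 0.008, -0.002, 0.004]]
```

Call:
servo_tool([
  [60,-1,-1,7,0.008,0,0.003],
  [60,0,0,2,0,0,0],
  [25,0,0,0,0,0,0],
  [25,0,0,0,0,0,0],
  [25,0,0,0,0,0,0],
  [25,0,0,0,0,0,0],
  [25,0,0,0,0,0,0],
], force=60)

```text
time: 9.6
tool_pos: [699.4, 7.7, 15.8]
tcp_rot: [179.5, -0.1, 87.0]
ft_force: [0.2, -0.4, -2.1]
finger_gap: 36.9
```

Run:
```python
from h import *
plan((498,-28.4,100),87,25)
```

```text
at [699.4   7.7  15.8] [ 1.795e+02 -1.000e-01  8.700e+01] t 9.6 n 5
[25, -9.2, -39.7, -17.2, 0.002, -0.0, 0.0] x 5
```

Call:
servo_tool([
  [25,0,0,-30,0.005,0,0],
  [25,0,-10,-40,0,0,0],
  [25,-9,-42,-10,0,0,0],
  [25,-9,-42,0,0,0,0],
  [25,-9,-42,0,0,0,0],
  [25,-9,-42,0,0,0,0],
  [25,-2,-14,0,0,0,0],
  [25,0,0,0,0,0,0],
])

```text
time: 10.4
tool_pos: [496.8, -21.1, 94.8]
tcp_rot: [-180.0, -0.1, 87.1]
ft_force: [0.3, -0.4, -1.8]
finger_gap: 36.4
```

Run:
```python
from h import *
st,im=look('w8'); plan((498,-28.4,60),87,25)
```

```text
at [497.6 -21.   94.8] [-1.80e+02 -1.00e-01  8.71e+01] t 10.45 n 1
[[25, -7.4, 0.8, 34.8, -0.0, -0.002, 0.001]]
```

View pics/w8.png

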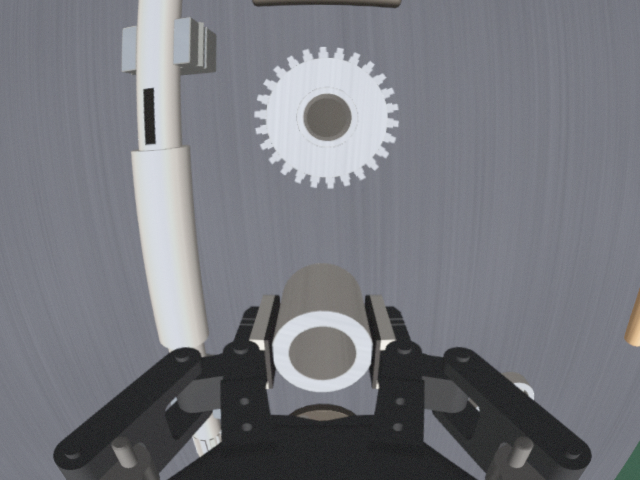

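The gear sits at (327,118) and the housing's near edge at row 5. The spacer is held with its top at (322,349).

Run:
```python
from h import *
st=pickle.load(open('w8.pkl','rb'))
print('gear',plane('wrist',(327,118),20,st).round(1),plane('wrist',(327,118),42,st).round(1),'edge',plane('wrist',(328,5.5),0,st).round(1),plane('wrist',(328,0),12,st).round(1))
for h in (30,34): print('spacer-tcp',plane('wrist',(322,349),st['tool_pos'][2]+h,st)-st['tool_pos'])
```

```text
gear [503.1  60.8  20. ] [502.8  60.7  42. ] edge [507.8 135.2   0. ] [507.6 135.1  12. ]
spacer-tcp [-0.8107776   0.65786386 30.        ]
spacer-tcp [-0.6614285  3.5070872 34.       ]
```

Call:
servo_tool([
  [25,-9,1,35,0,0,0],
  [25,-1,0,25,0,0,0],
  [25,0,0,3,0,0,0],
  [25,0,0,0,0,0,0],
])

```text
time: 10.85
tool_pos: [504.5, -31.3, 33.1]
tcp_rot: [179.6, -0.1, 87.1]
ft_force: [0.9, -0.2, -1.5]
finger_gap: 36.2
```

Run:
```python
from h import *
plan((498.2,-30.5,14),87,25)
```

```text
at [504.5 -31.3  33.1] [ 1.796e+02 -1.000e-01  8.710e+01] t 10.85 n 1
[[25, 0.5, -6.5, 19.1, 0.007, -0.002, 0.002]]
```

Call:
servo_tool([
  [25,0.5,-6.5,12,0.007,0,0],
  [25,0,-1,2,0,0,0],
  [25,0,0,1,0,0,0],
])

```text
time: 11.15
tool_pos: [499.4, -30.2, 19.6]
tcp_rot: [179.8, -0.1, 87.1]
ft_force: [0.7, -0.3, -2.3]
finger_gap: 36.4
```

Run:
```python
from h import *
plan((498.2,-30.5,14),87,25); print(sense()['ft_force'])
```

```text
at [499.4 -30.2  19.6] [ 1.798e+02 -1.000e-01  8.710e+01] t 11.15 n 1
[[25, -0.3, -1.2, 5.6, 0.003, -0.001, 0.003]]
[ 0.68149582 -0.29224809 -2.34762242]
```

Call:
servo_tool([
  [25,-0.3,-1.5,3,0.003,0,0],
  [25,0,-0.5,1.5,0,0,0],
  [25,0,-0.5,1.5,0,0,0],
])

```text
time: 11.45
tool_pos: [498.1, -30.5, 14.9]
tcp_rot: [179.9, -0.1, 87.2]
ft_force: [-7.0, 1.2, 17.7]
finger_gap: 36.7
```

Run:
```python
from h import *
plan((498.2,-30.5,14),87,25); print(sense()['ft_force'])
```

```text
at [498.1 -30.5  14.9] [ 1.799e+02 -1.000e-01  8.720e+01] t 11.45 n 1
[[25, -0.0, 0.1, 0.9, 0.003, -0.001, 0.003]]
[-6.97361939  1.21801982 17.73419995]
```

Call:
servo_tool([
  [36,0,0,-0.7,0,0,0],
  [60,0,0,0,0,0,0],
  [60,0,0,0,0,0,0],
  [60,0,0,0,0,0,0],
  [60,0,0,-30,0,0,0],
  [60,0,0,-40,0,0,0],
  [80,20,10,-20,0,0,0],
  [80,38,24,0,0,0,0],
  [80,38,24,0,0,0,0],
  [80,38,24,0,0,0,0],
])

```text
time: 12.45
tool_pos: [588.8, 98.5, 111.8]
tcp_rot: [179.6, -0.0, 86.7]
ft_force: [0.7, -1.2, 0.2]
finger_gap: 79.9
```

Run:
```python
from h import *
plan((661,199.9,100),87,80)
```

```text
at [588.8  98.5 111.8] [179.6  -0.   86.7] t 12.45 n 3
[[80, 35.1, 22.0, 4.1, 0.002, -0.0, -0.002], [80, 35.1, 22.1, 4.0, 0.002, -0.0, -0.002], [80, 35.1, 22.2, 4.0, 0.002, -0.0, -0.002]]
```

Call:
servo_tool([
  [80,35,22,4,0.002,0,-0.002],
  [80,35,22,4,0.002,0,-0.002],
  [80,27,18,4,0.002,0,-0.002],
  [80,0,0,0,0,0,0],
])

```text
time: 12.85
tool_pos: [661.0, 201.3, 99.9]
tcp_rot: [179.8, -0.1, 87.3]
ft_force: [-1.4, -0.9, -0.1]
finger_gap: 80.1
```

```bash
cat >> h.py <<'E'
def circ(im,uv,thr=150,win=110):
    """bright grey blob nearest uv: hull centre by min circle and ellipse"""
    h=cv2.cvtColor(im,cv2.COLOR_BGR2HSV); m=((h[...,2]>thr)&(h[...,1]<40)).astype(np.uint8)
    hl,s=blob(im,uv,m); (c,ax,a)=cv2.fitEllipse(hl); print('blob',s,'ell',np.round(c,1),np.round(ax,1)); return c
E
python3 - <<'E'
from h import *
st,im=look('w9'); plan((661,199.9,60),87,80)
o,d=ray('wrist',(320,240),st)
E
```

```text
at [660.4 199.8 100.2] [ 1.798e+02 -1.000e-01  8.720e+01] t 12.9 n 1
[[80, 0.0, 0.4, 40.3, 0.003, -0.002, 0.004]]
```

View pics/w9.png

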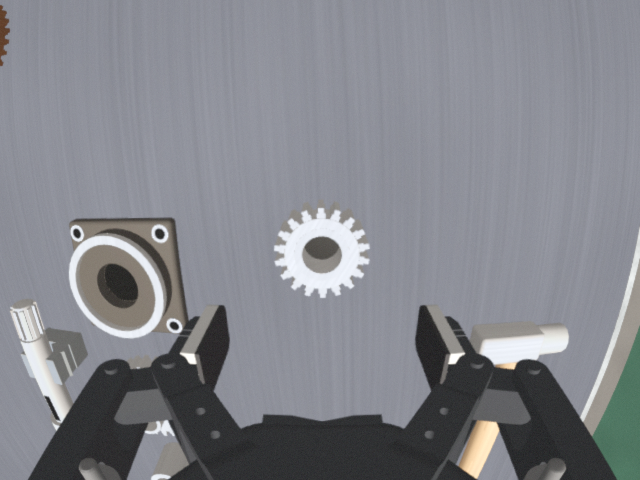

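The small gear top is at (322,252). The hammer head's left end is at (472,345), and the housing boss is at (117,287).

Run:
```python
from h import *
st=pickle.load(open('w9.pkl','rb'));im=cv2.imread('pics/w9.png')
c=circ(im,(322,252),180); p=plane('wrist',c,26,st);print('small',p.round(1),'hammer',plane('wrist',(472,345),30,st).round(1))
print('tri w6',tri(ray('wrist',c,st),ray('wrist',(573,41),pickle.load(open('w6.pkl','rb')))))
print('boss',plane('wrist',(117,287),30,st).round(1))
plan((p[0],p[1],45),87,80)
```

```text
blob [ 274  208   96   90 4505] ell [321.4 252.5] [89.7 96.4]
small [660.1 201.1  26. ] hammer [767.6 123.4  30. ]
tri w6 (array([660.46082256, 200.41251506,  25.69162547]), np.float64(0.6530544918509305))
boss [513.1 182.4  30. ]
at [660.4 199.8 100.2] [ 1.798e+02 -1.000e-01  8.720e+01] t 12.9 n 2
[[80, 0.6, -0.3, 27.6, 0.002, -0.001, 0.002], [80, 0.6, -0.3, 27.6, 0.002, -0.001, 0.002]]
```

Call:
servo_tool([
  [80,0.5,0,35,0.002,0,0],
  [80,0.5,0,35,0,0,0],
  [80,0,0,8,0,0,0],
  [80,0,0,0,0,0,0],
])

```text
time: 13.3
tool_pos: [661.7, 198.9, 23.1]
tcp_rot: [179.7, -0.1, 87.2]
ft_force: [-0.1, -0.1, 0.3]
finger_gap: 80.3
```

Run:
```python
from h import *
plan((660.2,200.8,4),87,80)
```

```text
at [661.7 198.9  23.1] [ 1.797e+02 -1.000e-01  8.720e+01] t 13.3 n 1
[[80, 1.8, -1.7, 19.1, 0.005, -0.001, 0.003]]
```

Call:
servo_tool([
  [80,2,-2,16,0.005,0,0.003],
  [80,0,0,4,0,0,0],
  [50,0,0,1,0,0,0],
  [50,0,0,0.5,0,0,0],
  [50,0,0,0.5,0,0,0],
  [50,0,0,0,0,0,0],
], force=70)

```text
time: 13.9
tool_pos: [662.4, 200.4, 5.6]
tcp_rot: [179.7, -0.2, 86.9]
ft_force: [0.5, 0.5, -5.5]
finger_gap: 57.8
```

Run:
```python
from h import *
plan((493.7,-107.4,100),87,50)
```

```text
at [662.4 200.4   5.6] [179.7  -0.2  86.9] t 13.9 n 9
[50, -35.1, -16.8, -10.7, 0.001, -0.0, -0.0] x 9
```

Call:
servo_tool([
  [50,0,0,-30,0.003,0,0],
  [50,0,0,-40,0,0,0],
  [50,-30,-14,-25,0,0,0],
  [50,-40,-19,0,0,0,0],
  [50,-40,-19,0,0,0,0],
  [50,-40,-19,0,0,0,0],
  [50,-40,-19,0,0,0,0],
  [50,-40,-19,0,0,0,0],
  [50,-40,-19,0,0,0,0],
  [50,-25,-12,0,0,0,0],
])

```text
time: 14.9
tool_pos: [499.6, -92.8, 100.4]
tcp_rot: [-179.9, -0.1, 87.4]
ft_force: [1.2, -0.4, -4.5]
finger_gap: 57.7
```

Run:
```python
from h import *
plan((493.7,-107.4,80),87,50)
```

```text
at [499.6 -92.8 100.4] [-1.799e+02 -1.000e-01  8.740e+01] t 14.9 n 1
[[50, -14.9, -5.2, 20.4, -0.001, -0.001, 0.007]]
```

Call:
servo_tool([
  [50,-14,-5,18,0,0,0.005],
  [50,0,0,0,0,0,0],
  [50,0,0,0,0,0,0],
])

```text
time: 15.2
tool_pos: [491.6, -110.6, 82.4]
tcp_rot: [-180.0, -0.0, 86.8]
ft_force: [0.8, 0.4, -4.4]
finger_gap: 57.5
```

Run:
```python
from h import *
st,im=look('w10'); plan((493.7,-107.4,30),87,50)
```

```text
at [ 491.2 -110.2   82.1] [-179.9   -0.    86.8] t 15.25 n 2
[[50, 1.5, 1.2, 26.0, -0.001, -0.0, -0.002], [50, 1.5, 1.2, 26.0, -0.001, -0.0, -0.002]]
```

View pics/w10.png

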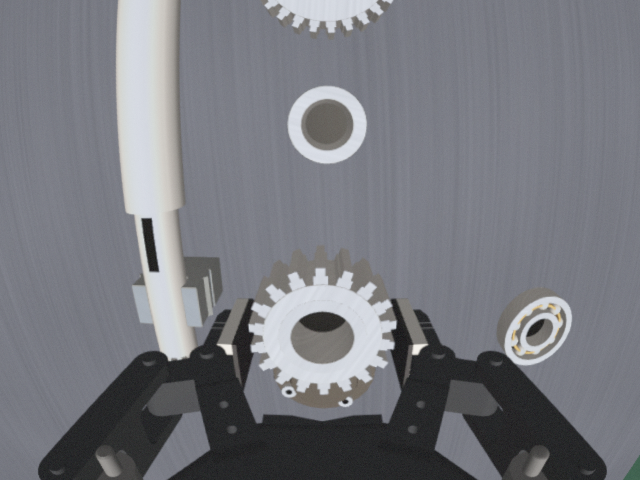

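The spacer stands at (327,124). The small gear is held with its top at (322,331), and the cap's two near screws are at (289,392) and (346,402). The bearing is at (538,329).

Run:
```python
from h import *
st=pickle.load(open('w10.pkl','rb'));im=cv2.imread('pics/w10.png')
c=circ(im,(327,124),180); print('spacer',plane('wrist',c,45,st).round(1))
print('cap scr',[plane('wrist',u,11,st).round(1) for u in ((289,392),(346,402))])
print('gear-tcp',plane('wrist',(322,331),st['tool_pos'][2]+21,st)-st['tool_pos'],'bearing',plane('wrist',(538,329),17,st).round(1))
```

```text
blob [ 288   86   79   78 2670] ell [326.7 124.3] [77.4 78.7]
spacer [497.4 -32.   45. ]
cap scr [array([ 459.1, -222.6,   11. ]), array([ 502.2, -235.6,   11. ])]
gear-tcp [-0.67894291  2.94215821 21.        ] bearing [ 650.6 -180.2   17. ]
```

Call:
servo_tool([
  [50,0,2,28,0,0,-0.002],
  [50,0,0,20,0,0,0],
  [50,0,0,2,0,0,0],
  [50,0,0,0,0,0,0],
])

```text
time: 15.65
tool_pos: [497.3, -107.7, 34.2]
tcp_rot: [179.8, 0.0, 87.2]
ft_force: [0.7, -0.4, -4.9]
finger_gap: 57.4
```

Run:
```python
from h import *
plan((494.1,-110.5,5),87,50)
```

```text
at [ 497.3 -107.7   34.2] [179.8   0.   87.2] t 15.65 n 1
[[50, -3.0, -3.1, 29.2, 0.003, 0.0, 0.004]]
```

Call:
servo_tool([
  [50,-3,-3.5,18,0.003,0,0.002],
  [50,0,-0.5,4,0,0,0],
  [50,0,0,0,0,0,0],
])

```text
time: 15.95
tool_pos: [496.5, -109.8, 15.8]
tcp_rot: [179.7, 0.1, 87.2]
ft_force: [-0.5, -0.2, -5.2]
finger_gap: 57.8
```

Run:
```python
from h import *
plan((494.1,-110.5,5),87,50)
```

```text
at [ 496.5 -109.8   15.8] [1.797e+02 1.000e-01 8.720e+01] t 15.95 n 1
[[50, -0.8, -2.4, 10.8, 0.005, 0.001, 0.004]]
```

Call:
servo_tool([
  [50,-1,-3,5,0.004,0,0.002],
  [50,0,-1,2.5,0,0,0],
  [50,0,-0.5,1.5,0,0,0],
])

```text
time: 16.25
tool_pos: [494.0, -110.9, 9.3]
tcp_rot: [179.7, 0.1, 87.1]
ft_force: [0.5, -0.4, -5.3]
finger_gap: 57.6
```

Run:
```python
from h import *
plan((494.1,-110.5,5),87,50); print(sense()['ft_force'])
```

```text
at [ 494.  -110.9    9.3] [1.797e+02 1.000e-01 8.710e+01] t 16.25 n 1
[[50, 0.4, 0.0, 4.3, 0.005, 0.002, 0.002]]
[ 0.45221806 -0.36644963 -5.33375056]
```

Call:
servo_tool([
  [50,0,-0.5,2,0.004,0,0],
  [50,0,-0.5,1.5,0,0,0],
  [50,0,-0.5,1.5,0,0,0],
])

```text
time: 16.55
tool_pos: [493.3, -111.1, 5.4]
tcp_rot: [179.9, 0.1, 87.1]
ft_force: [-8.3, 3.5, 16.8]
finger_gap: 57.8
```

Run:
```python
from h import *
plan((494.1,-110.5,5),87,50); print(sense()['ft_force'])
```

```text
at [ 493.3 -111.1    5.4] [1.799e+02 1.000e-01 8.710e+01] t 16.55 n 1
[[50, 0.6, 0.8, 0.4, 0.002, 0.002, 0.002]]
[-8.29105835  3.52286661 16.75277096]
```

Call:
servo_tool([
  [72,0,0,-0.5,0,0,0],
  [72,0,0,0,0,0,0],
  [72,0,0,0,0,0,0],
  [72,0,0,-40,0,0,0],
  [75,-10,0,-40,0,0,0],
  [75,-45,1,-10,0,0,0],
  [75,-45,1,0,0,0,0],
  [75,-45,1,0,0,0,0],
  [75,-45,1,0,0,0,0],
  [75,-45,1,0,0,0,0],
])

```text
time: 17.55
tool_pos: [490.5, -350.2, 104.6]
tcp_rot: [179.4, 0.3, 87.7]
ft_force: [1.2, -0.1, -0.1]
finger_gap: 75.0
```

Run:
```python
from h import *
plan((485,-418,90),87,75); print(sense()['ft_force'])
```

```text
at [ 490.5 -350.2  104.6] [179.4   0.3  87.7] t 17.55 n 2
[[75, -33.9, -1.4, 7.5, 0.005, 0.003, 0.006], [75, -34.0, -1.2, 7.4, 0.005, 0.003, 0.006]]
[ 1.19194091 -0.05157768 -0.08614247]
```

Call:
servo_tool([
  [75,-34,-1,7,0.005,0.003,0.006],
  [75,-25,-1,5,0.005,0.003,0.006],
  [75,0,0,0,0,0,0],
  [75,0,0,0,0,0,0],
])

```text
time: 17.95
tool_pos: [484.8, -419.3, 94.0]
tcp_rot: [179.8, 0.2, 86.6]
ft_force: [-0.4, 0.6, 0.4]
finger_gap: 75.1
```

Run:
```python
from h import *
st,im=look('w11')
c=circ(im,(322,240),170); p=plane('wrist',c,6,st); print(p.round(1)); plan((p[0],p[1],40),87,75)
```

```text
blob [ 276  202   87   82 2751] ell [319.  242.5] [82.6 87.1]
[ 482.3 -418.1    6. ]
at [ 484.8 -419.1   94. ] [179.8   0.2  86.6] t 18.0 n 2
[[75, 0.5, -1.4, 27.0, 0.002, 0.002, -0.004], [75, 0.5, -1.3, 27.0, 0.002, 0.002, -0.004]]
```

Call:
servo_tool([
  [72,0.5,-1.5,30,0.002,0.002,-0.004],
  [72,0.5,-1.5,30,0,0,-0.004],
  [70,0,0,10,0,0,0],
  [70,0,0,0,0,0,0],
])

```text
time: 18.4
tool_pos: [485.0, -415.2, 25.4]
tcp_rot: [179.7, 0.3, 87.3]
ft_force: [-0.1, 0.2, -0.2]
finger_gap: 69.8
```

Run:
```python
from h import *
plan((482.4,-418.2,-3),87,70); print(sense()['ft_force'])
```

```text
at [ 485.  -415.2   25.4] [179.7   0.3  87.3] t 18.4 n 1
[[70, -3.0, -2.6, 28.4, 0.005, 0.005, 0.006]]
[-0.10656825  0.19031345 -0.18827324]
```

Call:
servo_tool([
  [70,-3,-3,20,0.005,0.004,0.004],
  [68,-1,-0.5,6,0,0,0],
  [67,0,0,2,0,0,0],
  [67,0,0,0,0,0,0],
], force=40)

```text
time: 18.8
tool_pos: [484.7, -419.1, 2.4]
tcp_rot: [179.8, 0.2, 87.2]
ft_force: [-0.4, 0.3, 0.1]
finger_gap: 67.1
```

Run:
```python
from h import *
plan((482.4,-418.2,-3),87,66); print(sense()['ft_force'])
```

```text
at [ 484.7 -419.1    2.4] [179.8   0.2  87.2] t 18.8 n 1
[[66, 0.8, -2.4, 5.4, 0.004, 0.004, 0.004]]
[-0.40843088  0.27357745  0.07105358]
```

Call:
servo_tool([
  [66,1,-2.5,3.5,0.004,0.004,0.003],
  [66,0,-0.5,1.5,0,0,0],
  [66,0,-0.5,1,0,0,0],
])

```text
time: 19.1
tool_pos: [482.9, -419.2, -0.7]
tcp_rot: [179.8, 0.2, 87.1]
ft_force: [0.1, -0.4, -0.8]
finger_gap: 65.9
```

Run:
```python
from h import *
plan((482.4,-418.2,-3),87,66); print(sense()['ft_force'])
```

```text
at [ 482.9 -419.2   -0.7] [179.8   0.2  87.1] t 19.1 n 1
[[66, 1.0, -0.5, 2.3, 0.003, 0.003, 0.001]]
[ 0.12928057 -0.42220982 -0.83944205]
```

Go a little lower, then close gently.

Call:
servo_tool([
  [66,1,-0.5,2,0.002,0.002,0],
  [45,0,0,1,0,0,0],
  [45,0,0,0.7,0,0,0],
  [45,0,0,0.5,0,0,0],
  [45,0,0,0.5,0,0,0],
])

```text
time: 19.6
tool_pos: [483.2, -419.0, -2.3]
tcp_rot: [179.8, 0.1, 87.1]
ft_force: [-1.8, 2.2, 6.2]
finger_gap: 55.0
```

Run:
```python
from h import *
plan((482.4,-418.2,-3),87,45); print(sense()['ft_force'],sense()['finger_gap'])
```

```text
at [ 483.2 -419.    -2.3] [1.798e+02 1.000e-01 8.710e+01] t 19.6 n 1
[[45, 0.7, -0.8, 0.7, 0.003, 0.002, 0.001]]
[-1.77802837  2.23248171  6.16758544] 55.010694460806874
```

Call:
servo_tool([
  [45,0,0,-15,0,0,0],
  [45,0,0,-40,0,0,0],
  [45,20,0,-40,0,0,0],
  [45,45,-0.5,-20,0,0,0],
  [45,45,-0.5,0,0,0,0],
  [45,45,-0.5,0,0,0,0],
  [45,45,-0.5,0,0,0,0],
  [45,45,-0.5,0,0,0,0],
  [45,45,-0.5,0,0,0,0],
  [45,45,-0.5,0,0,0,0],
])

```text
time: 20.6
tool_pos: [498.7, -79.2, 124.8]
tcp_rot: [179.3, 0.3, 86.5]
ft_force: [0.5, -0.0, -0.3]
finger_gap: 55.0
```

Run:
```python
from h import *
plan((503,61,100),87,45); print(sense()['ft_force'],sense()['finger_gap'])
```

```text
at [498.7 -79.2 124.8] [179.3   0.3  86.5] t 20.6 n 4
[45, 35.1, -1.2, 6.0, 0.003, 0.001, -0.002] x 4
[ 0.54207012 -0.04980167 -0.30271743] 54.969391457074124
```

Call:
servo_tool([
  [45,40,-1,6,0.003,0.001,-0.002],
  [45,40,-1,6,0.003,0.001,-0.002],
  [45,40,-1,6,0.003,0.001,-0.002],
  [45,8,0,6,0.003,0.001,-0.002],
  [45,0,0,0,0,0,0],
  [45,0,0,0,0,0,0],
])

```text
time: 21.2
tool_pos: [504.2, 58.7, 104.9]
tcp_rot: [179.6, 0.0, 87.4]
ft_force: [0.6, -1.0, -1.6]
finger_gap: 55.5
```

Run:
```python
from h import *
st,im=look('w12'); plan((503,61,60),87,45)
```

```text
at [504.2  58.4 104.9] [179.6   0.   87.3] t 21.25 n 1
[[45, 2.6, -1.6, 44.9, 0.008, 0.001, 0.006]]
```

View pics/w12.png

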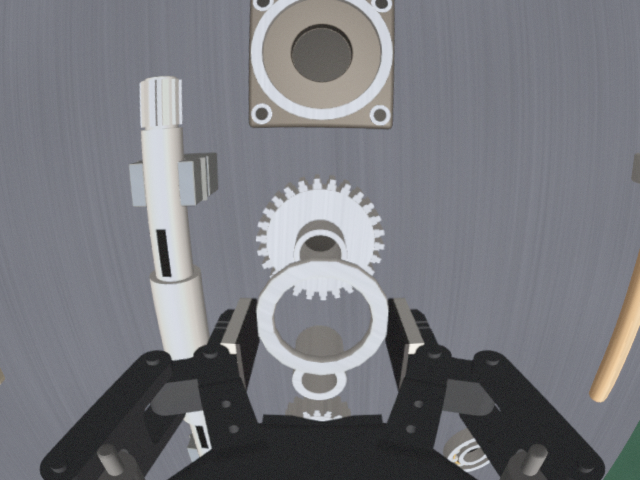

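The ring is held level with its centre at (323,317). The gear disc is at (321,238), its hub top at (320,251), and the housing boss at (322,54).

Run:
```python
from h import *
st=pickle.load(open('w12.pkl','rb'))
print('ring-tcp',plane('wrist',(323,317.5),st['tool_pos'][2]+8,st)-st['tool_pos'])
print('gear',plane('wrist',(321,238),20,st).round(1),'hub',plane('wrist',(320,251.5),42,st).round(1),'boss',plane('wrist',(322,54),30,st).round(1),'edge',[plane('wrist',u,12,st).round(1) for u in ((250,126),(393,126))])
```

```text
ring-tcp [-0.43508504  1.35335328  8.        ]
gear [503.6  64.2  20. ] hub [502.8  63.2  42. ] boss [509.4 178.4  30. ] edge [array([462.1, 138.4,  12. ]), array([552.6, 134.1,  12. ])]
```

Call:
servo_tool([
  [45,2.5,-1.5,35,0.007,0,0.003],
  [45,0,-0.5,8,0,0,0],
  [45,0,0,0,0,0,0],
])

```text
time: 21.55
tool_pos: [504.8, 57.1, 63.6]
tcp_rot: [179.7, 0.1, 86.9]
ft_force: [-0.7, -0.2, -0.8]
finger_gap: 55.2
```

Run:
```python
from h import *
plan((503.3,61.2,46),87,45)
```

```text
at [504.8  57.1  63.6] [1.797e+02 1.000e-01 8.690e+01] t 21.55 n 1
[[45, 4.1, -1.8, 17.6, 0.005, 0.001, -0.002]]
```

Call:
servo_tool([
  [45,4,-2,12,0.004,0,0],
  [45,1,-0.5,2,0,0,0],
  [45,0,0,0,0,0,0],
])

```text
time: 21.85
tool_pos: [503.9, 60.9, 50.9]
tcp_rot: [179.8, 0.1, 86.7]
ft_force: [0.9, -1.3, -1.1]
finger_gap: 55.3
```

Run:
```python
from h import *
plan((503.3,61.2,30),87,45); print(sense()['ft_force'])
```

```text
at [503.9  60.9  50.9] [1.798e+02 1.000e-01 8.670e+01] t 21.85 n 1
[[45, 0.3, -0.7, 20.9, 0.003, 0.001, -0.004]]
[ 0.8573824  -1.27145976 -1.14298351]
```

Call:
servo_tool([
  [45,0.3,-1,12,0.003,0,-0.003],
  [45,0,-0.5,8,0,0,0],
  [45,0,-0.5,2,0,0,0],
])

```text
time: 22.15
tool_pos: [503.1, 61.4, 28.7]
tcp_rot: [179.9, 0.1, 87.0]
ft_force: [0.2, 0.1, -0.7]
finger_gap: 55.5
```

Run:
```python
from h import *
plan((503.3,61.2,19),87,45); print(sense()['ft_force'])
```

```text
at [503.1  61.4  28.7] [1.799e+02 1.000e-01 8.700e+01] t 22.15 n 1
[[45, -0.2, 0.2, 9.7, 0.003, 0.001, -0.001]]
[ 0.2167735   0.10064604 -0.71154386]
```

Ring is round the hub. Lower to the face.

Call:
servo_tool([
  [45,0,0,5,0.002,0,0],
  [45,0,0,2.5,0,0,0],
  [45,0,0,1.5,0,0,0],
  [45,0,0,1,0,0,0],
])

```text
time: 22.55
tool_pos: [502.7, 61.5, 17.6]
tcp_rot: [-180.0, 0.1, 87.0]
ft_force: [-6.4, 0.1, 13.3]
finger_gap: 55.4
```

Run:
```python
from h import *
plan((503.3,61.2,18),87,45); print(sense()['ft_force'])
```

```text
at [502.7  61.5  17.6] [-1.8e+02  1.0e-01  8.7e+01] t 22.55 n 1
[[45, -0.3, 0.6, -0.4, -0.001, 0.001, -0.0]]
[-6.36070198  0.05565514 13.34929963]
```

Call:
servo_tool([
  [70,0,0,-0.5,0,0,0],
  [70,0,0,0,0,0,0],
  [72,0,0,0,0,0,0],
  [78,0,0,-40,0,0,0],
  [80,-10,5,-40,0,0,0],
  [80,-38,26,-8,0,0,0],
  [80,-38,26,0,0,0,0],
  [80,-38,26,0,0,0,0],
  [80,-38,26,0,0,0,0],
  [80,-38,26,0,0,0,0],
])

```text
time: 23.55
tool_pos: [630.7, -147.1, 111.7]
tcp_rot: [179.9, 0.1, 87.5]
ft_force: [0.8, 0.6, 0.5]
finger_gap: 80.2
```

Run:
```python
from h import *
plan((652,-184,90),87,80); print(sense()['ft_force'])
```

```text
at [ 630.7 -147.1  111.7] [1.799e+02 1.000e-01 8.750e+01] t 23.55 n 2
[[80, -18.0, 11.4, 10.9, 0.001, 0.001, 0.004], [80, -17.9, 11.5, 10.9, 0.001, 0.001, 0.004]]
[0.83832771 0.61644324 0.48386434]
```

Call:
servo_tool([
  [80,-18,11,11,0.001,0.001,0.004],
  [80,-10,6,8,0.001,0.001,0.004],
  [80,0,0,0,0,0,0],
  [80,0,0,0,0,0,0],
])

```text
time: 23.95
tool_pos: [649.5, -184.2, 92.8]
tcp_rot: [179.8, 0.1, 86.6]
ft_force: [0.2, 0.0, 0.5]
finger_gap: 79.8
```

Run:
```python
from h import *
st,im=look('w13')
c=circ(im,(322,245),170); p=plane('wrist',c,17,st); print(p.round(1))
print('tri',tri(ray('wrist',c,st),ray('wrist',(538,329),pickle.load(open('w10.pkl','rb')))))
plan((p[0],p[1],40),87,80)
```

```text
blob [ 278  201   99   93 4867] ell [326.9 247. ] [93.  98.9]
[ 652.1 -181.8   17. ]
tri (array([ 652.26117137, -182.3547915 ,   14.63625791]), np.float64(0.3641729962402416))
at [ 649.4 -184.    92.8] [1.798e+02 1.000e-01 8.670e+01] t 24.0 n 2
[[80, 1.2, 1.2, 26.4, 0.002, 0.001, -0.003], [80, 1.2, 1.3, 26.4, 0.002, 0.001, -0.003]]
```

Call:
servo_tool([
  [80,1,1,30,0.002,0.001,-0.003],
  [80,1,1,25,0.002,0.001,-0.003],
  [80,0,0,5,0,0,0],
  [80,0,0,0,0,0,0],
])

```text
time: 24.4
tool_pos: [653.0, -178.5, 35.8]
tcp_rot: [179.8, 0.0, 87.3]
ft_force: [0.5, 0.1, 0.2]
finger_gap: 79.6
```

Run:
```python
from h import *
plan((652.1,-182,7),87,75)
```

```text
at [ 653.  -178.5   35.8] [179.8   0.   87.3] t 24.4 n 1
[[75, -3.5, -0.9, 28.8, 0.004, 0.0, 0.004]]
```

Call:
servo_tool([
  [78,-3.5,-1,18,0.004,0,0.003],
  [76,-1,-0.5,4,0,0,0],
  [75,0,0,0,0,0,0],
], force=60)

```text
time: 24.7
tool_pos: [652.9, -182.8, 15.7]
tcp_rot: [179.8, 0.1, 87.1]
ft_force: [0.3, 0.8, -0.6]
finger_gap: 74.8
```

Run:
```python
from h import *
plan((652.1,-182,6.5),87,75)
```

```text
at [ 652.9 -182.8   15.7] [1.798e+02 1.000e-01 8.710e+01] t 24.7 n 1
[[75, 0.8, -0.9, 9.2, 0.004, 0.002, 0.003]]
```

Call:
servo_tool([
  [74,1,-1,6,0.003,0.001,0.002],
  [72,0,-0.5,2.5,0,0,0],
  [72,0,0,1,0,0,0],
])

```text
time: 25.0
tool_pos: [652.2, -182.3, 6.8]
tcp_rot: [179.9, 0.1, 87.0]
ft_force: [0.2, 0.2, 0.4]
finger_gap: 71.7
```

Run:
```python
from h import *
plan((652.1,-182,6.5),87,75)
```

```text
at [ 652.2 -182.3    6.8] [1.799e+02 1.000e-01 8.700e+01] t 25.0 n 1
[[75, 0.3, -0.1, 0.3, 0.003, 0.001, -0.0]]
```

Call:
servo_tool([
  [50,0,0,0.5,0.002,0,0],
  [50,0,0,0.5,0,0,0],
  [50,0,0,0.3,0,0,0],
  [50,0,0,0.3,0,0,0],
  [50,0,0,0,0,0,0],
])

```text
time: 25.5
tool_pos: [652.8, -182.5, 7.2]
tcp_rot: [179.9, 0.1, 87.0]
ft_force: [-1.2, 0.7, 0.5]
finger_gap: 58.8
```

Run:
```python
from h import *
plan((509.3,180,110),87,50); s=sense(); print(s['ft_force'],s['finger_gap'])
```

```text
at [ 652.8 -182.5    7.2] [1.799e+02 1.000e-01 8.700e+01] t 25.5 n 9
[50, 39.4, -18.0, -11.5, 0.0, 0.0, -0.0] x 9
[-1.22387356  0.71943432  0.52336525] 58.830524125393325
```

Call:
servo_tool([
  [50,0,0,-20,0,0,0],
  [50,0,0,-40,0,0,0],
  [50,15,-7,-40,0,0,0],
  [50,40,-18,-8,0,0,0],
  [50,40,-18,0,0,0,0],
  [50,40,-18,0,0,0,0],
  [50,40,-18,0,0,0,0],
  [50,40,-18,0,0,0,0],
  [50,40,-18,0,0,0,0],
  [50,40,-18,0,0,0,0],
])

```text
time: 26.5
tool_pos: [531.3, 124.1, 113.6]
tcp_rot: [-180.0, 0.0, 86.4]
ft_force: [0.8, -0.4, -2.5]
finger_gap: 58.5
```

Run:
```python
from h import *
plan((509.3,180,90),87,50); s=sense(); print(s['ft_force'],s['finger_gap'])
```

```text
at [531.3 124.1 113.6] [-180.     0.    86.4] t 26.5 n 2
[[50, 27.2, -12.7, 11.8, -0.0, 0.0, -0.005], [50, 27.3, -12.6, 11.8, -0.0, 0.0, -0.005]]
[ 0.78122412 -0.37514331 -2.5375422 ] 58.49088094841701
```

Call:
servo_tool([
  [50,10,-20,12,0,0,-0.005],
  [50,0,0,6,0,0,0],
  [50,0,0,0,0,0,0],
  [50,0,0,0,0,0,0],
])

```text
time: 26.9
tool_pos: [508.6, 141.0, 93.8]
tcp_rot: [-179.9, -0.1, 87.1]
ft_force: [-0.2, 0.6, -2.2]
finger_gap: 58.6
```

Run:
```python
from h import *
st,im=look('w14'); plan((509.3,180,60),87,50)
```

```text
at [508.9 140.8  93.9] [-1.799e+02 -1.000e-01  8.710e+01] t 26.95 n 2
[[50, 19.6, -0.7, 17.0, -0.001, -0.001, 0.001], [50, 19.6, -0.8, 17.0, -0.001, -0.001, 0.001]]
```

View pics/w14.png

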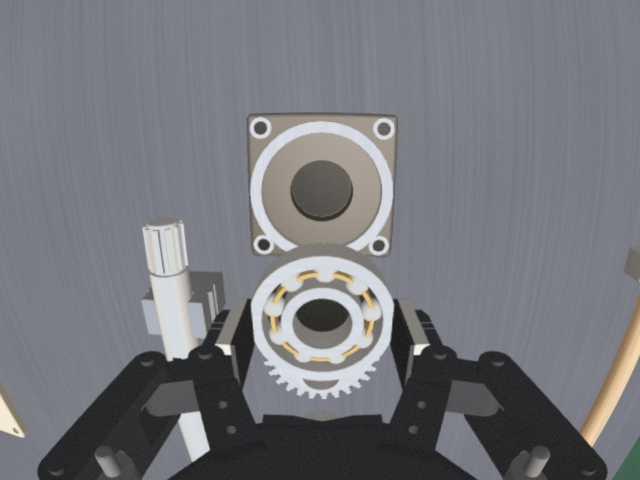

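The boss is at about (322,188), the flange screws at (260,127), (384,128), (264,244) and (378,246), and the held bearing at (322,318).

Run:
```python
from h import *
st=pickle.load(open('w14.pkl','rb')); im=cv2.imread('pics/w14.png')
q=[plane('wrist',u,13,st) for u in ((260,127),(384,128),(264,244),(378,246))]; print('screws mean',np.mean(q,0).round(1))
# boss ring outer edge points, by bright pixels on columns/rows
g=cv2.cvtColor(im,cv2.COLOR_BGR2HSV); m=(g[...,2]>190)&(g[...,1]<40)
for cx,cy in ((322,188),):
    pts=[]
    for a in np.arange(160,381,10):
        r=np.arange(100,50,-.5); us=cx+r*np.cos(np.radians(a)); vs=cy+r*np.sin(np.radians(a))*1
        ok=[i for i in range(len(r)) if r[i]<78 and m[int(round(vs[i])),int(round(us[i]))]]
        if ok: pts.append(plane('wrist',(us[ok[0]],vs[ok[0]]),30,st)[:2])
    P=np.array(pts); A=np.c_[2*P,np.ones(len(P))]; s=np.linalg.lstsq(A,(P**2).sum(1),rcond=None)[0]
    print('boss circle',s[:2].round(1),'r',np.sqrt(s[2]+s[0]**2+s[1]**2).round(1))
print('z tri',tri(ray('wrist',(321.5,188),st),ray('wrist',(322,54),pickle.load(open('w12.pkl','rb')))))
c=np.array([322.5,318.5])
b=plane('wrist',c,st['tool_pos'][2]+9.8,st)-st['tool_pos'];print('bearing-tcp',b.round(1))
```

```text
screws mean [509.2 180.6  13. ]
boss circle [509.6 181. ] r 40.8
z tri (array([509.45408158, 180.81721481,  15.92069149]), np.float64(0.17591145821416657))
bearing-tcp [-0.5  1.9  9.8]
```

Call:
servo_tool([
  [50,25,0,20,0,0,0],
  [50,12,0,12,0,0,0],
  [50,0,0,0,0,0,0],
])

```text
time: 27.25
tool_pos: [514.6, 176.1, 63.0]
tcp_rot: [179.9, -0.1, 86.8]
ft_force: [-0.2, -0.1, -2.1]
finger_gap: 58.8
```

Run:
```python
from h import *
plan((510,179.4,45),87,50)
```

```text
at [514.6 176.1  63. ] [ 1.799e+02 -1.000e-01  8.680e+01] t 27.25 n 1
[[50, 3.0, -4.8, 18.0, 0.002, -0.001, -0.003]]
```

Call:
servo_tool([
  [50,3,-5,12,0.002,0,-0.002],
  [50,0.5,-1,3,0,0,0],
  [50,0,-0.5,1,0,0,0],
])

```text
time: 27.55
tool_pos: [509.2, 178.5, 46.8]
tcp_rot: [179.9, -0.0, 86.9]
ft_force: [-1.0, 0.3, -1.5]
finger_gap: 58.3
```

Run:
```python
from h import *
plan((510,179.4,40),87,50)
```

```text
at [509.2 178.5  46.8] [179.9  -0.   86.9] t 27.55 n 1
[[50, 1.0, 0.7, 6.8, 0.001, -0.001, -0.002]]
```

Call:
servo_tool([
  [50,1,0.5,5,0.001,0,-0.001],
  [50,0,0,2,0,0,0],
  [50,0,0,1,0,0,0],
])

```text
time: 27.85
tool_pos: [510.2, 178.7, 38.9]
tcp_rot: [179.9, -0.0, 86.9]
ft_force: [0.4, -0.5, -2.2]
finger_gap: 58.7
```

Run:
```python
from h import *
plan((510,179.4,32),87,50);print(sense()['ft_force'])
```

```text
at [510.2 178.7  38.9] [179.9  -0.   86.9] t 27.85 n 1
[[50, 0.7, -0.3, 6.9, 0.001, -0.001, -0.002]]
[ 0.38076898 -0.48743189 -2.15431335]
```

Call:
servo_tool([
  [50,0.7,-0.5,3,0.001,0,0],
  [50,0,-0.3,2,0,0,0],
  [50,0,-0.3,1,0,0,0],
])

```text
time: 28.15
tool_pos: [509.6, 179.4, 32.9]
tcp_rot: [179.9, -0.0, 86.9]
ft_force: [0.7, -0.1, -3.2]
finger_gap: 58.5
```

Run:
```python
from h import *
plan((510,179.4,31.5),87,50);print(sense()['ft_force'])
```

```text
at [509.6 179.4  32.9] [179.9  -0.   86.9] t 28.15 n 1
[[50, -0.0, 0.4, 1.4, 0.001, -0.001, -0.002]]
[ 0.6909396  -0.11632755 -3.2386881 ]
```

Below the rim with no contact, so it is in the recess. Lower the last bit, release, rise and back off.

Call:
servo_tool([
  [50,0,0,1,0.001,0,0],
  [50,0,0,1,0,0,0],
])

```text
time: 28.35
tool_pos: [509.6, 179.5, 31.1]
tcp_rot: [-180.0, -0.0, 86.9]
ft_force: [-5.9, -1.6, 10.8]
finger_gap: 58.8
```

Run:
```python
from h import *
plan((510,179.4,31.5),87,50);print(sense()['ft_force'])
```

```text
at [509.6 179.5  31.1] [-180.    -0.    86.9] t 28.35 n 1
[[50, -0.1, 0.4, -0.4, -0.0, -0.001, -0.002]]
[-5.85900994 -1.55036148 10.83304598]
```

Call:
servo_tool([
  [70,0,0,-0.3,0,0,0],
  [74,0,0,0,0,0,0],
  [74,0,0,0,0,0,0],
  [76,0,0,-35,0,0,0],
  [80,-10,0,-45,0,0,0],
  [80,-35,0,-35,0,0,0],
  [80,-35,0,-30,0,0,0],
  [80,-35,0,-30,0,0,0],
  [80,-35,0,-20,0,0,0],
  [80,0,0,0,0,0,0],
])

```text
time: 29.35
tool_pos: [501.5, 24.8, 235.5]
tcp_rot: [179.8, 0.1, 87.1]
ft_force: [0.1, 0.2, -0.2]
finger_gap: 80.1
```

Run:
```python
from h import *
st,im=look('w15');print(st['tool_pos']); t=snapshot('top'); cv2.imwrite('pics/t2.png',t); cv2.imwrite('pics/s2.png',snapshot('scene'))
```

```text
[501.47890955  24.84498879 235.48021444]
```

View pics/w15.png

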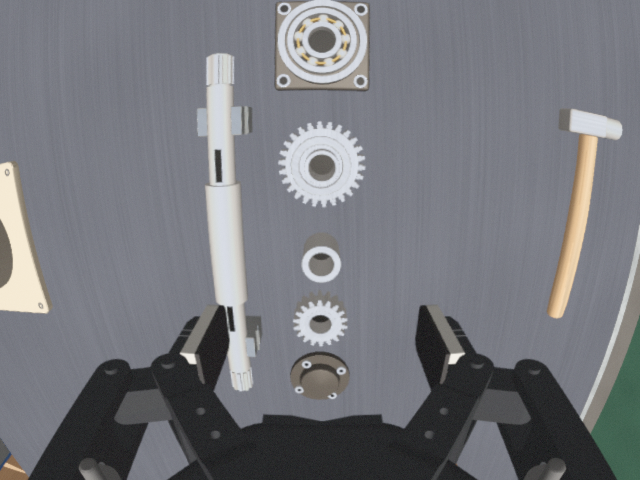

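Everything is in place in the picture: bearing (323,40), gear with ring (322,164), spacer (321,264), small gear (320,324), cap (320,376). Now the gaps numerically, plus an enlarged crop of the ring and bearing.

Run:
```python
from h import *
st=pickle.load(open('w15.pkl','rb')); im=cv2.imread('pics/w15.png')
H=np.mean([plane('wrist',u,13,st) for u in ((284,8.5),(360,9.5),(284,80.5),(360,81))],0)
C=np.mean([plane('wrist',u,10,st) for u in ((307,365),(341,371),(299,390),(332,396))],0)
G=plane('wrist',(322,164.5),20,st); S=plane('wrist',circ(im,(321,264),170),45,st); K=plane('wrist',circ(im,(320,324),170),26,st)
u=(C-H)[:2]; L=np.linalg.norm(u); u/=L; n=np.array([-u[1],u[0]])
e=0;last=46
for k,p,r in (('G',G,42),('S',S,19),('K',K,30)):
    d=p[:2]-H[:2]; print(k,p.round(1),'along',round(d@u,1),'off',round(d@n,1),'gap before',round(d@u-r-last,1)); last=d@u+r
print('cap',C.round(1),'H',H.round(1),'L',round(L,1),'last gap',round(L-38-last,1))
cv2.imwrite('pics/c2.png',np.hstack([cv2.resize(im[0:220,250:400],None,fx=2.7,fy=2.7,interpolation=2),cv2.resize(cv2.imread('pics/s2.png')[190:340,180:450],(394,219))[:, :].copy() if False else cv2.resize(cv2.imread('pics/s2.png')[180:330,300:420],(390,594)) ]))
```

```text
blob [302 246  39  37 659] ell [320.9 264. ] [36.3 39.1]
blob [ 293  300   55   47 1349] ell [319.8 323. ] [45.8 54.3]
G [503.2  61.1  20. ] along 119.3 off 0.8 gap before 31.3
S [497.3 -31.9  45. ] along 212.6 off 0.3 gap before 32.3
K [ 492.1 -110.7   26. ] along 291.5 off -0.3 gap before 29.9
cap [ 486.7 -209.2   10. ] H [509.3 180.3  13. ] L 390.2 last gap 30.7
```

View pics/c2.png

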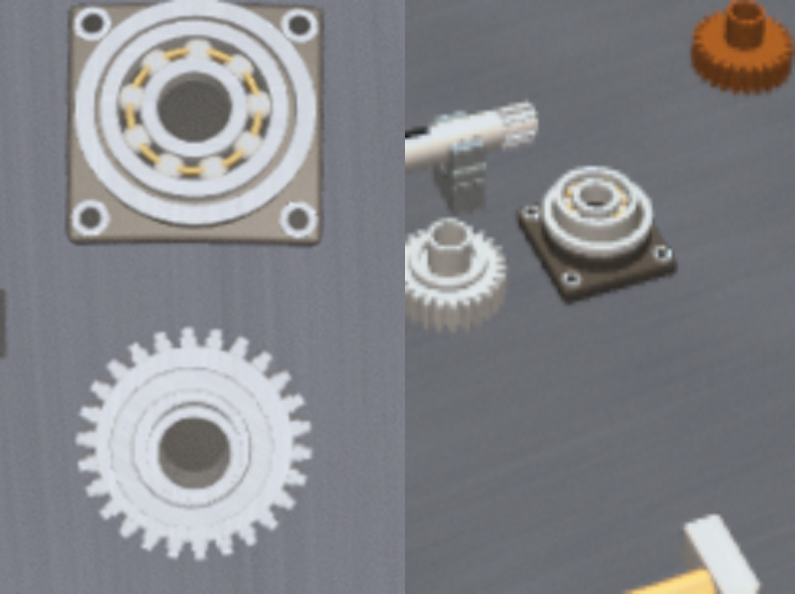

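The crops show the ring flat round the hub and the bearing sitting flat and centred in the recess. The gaps measure 30–32 mm, and each part is within 1 mm of the line. I'm handing in.

```bash
python3 -c "
from bench import *
print(hand_in())"
```

```text
the job is handed in; nothing more can be done
None
```

The layout is done and handed in, at about 30 s of the 115 s allowed. I set down the large steel gear (hub up), the spacer on end and the small gear, in that order, in the row from the housing to the cap. Then I laid the thrust ring round the gear's hub and sat the bearing in the housing recess. I did not grasp or move the hammer, the bolt box or the two look-alike gears.

**Last checks**
- **Gaps:** the last wrist picture gave rim-to-rim gaps of 31, 32, 30 and 31 mm.
- **Line:** each part is within about 1 mm of the housing–cap line.
- **Ring and bearing:** the enlarged crops showed the ring flat round the hub and the bearing level and centred in the recess.

**Disagreement:** the wrist picture put the housing and cap 390 mm apart, but the description says 386 mm. One or more of the gaps may therefore really be a few mm less than measured, probably the ones nearest the cap. The top camera also placed the cap about 6 mm nearer the housing than the wrist camera did.

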